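# Put the cleaned microscope objectives back in their storage bases

### The job

The cleaned microscope objectives are standing about on the bench: put each of the four into the storage base whose rim has the same colour as its band. Stand it on the floor of the base, lens up, keep the objectives upright all the time, set them down gently rather than dropping them, and leave the cleaner bottle and the eyepiece standing where they are.

Things in the scene. Friction and masses are not known exactly. Their poses are not given: they have to be found in the camera images.
- objective_red: microscope objective with red band, loose, 180 g, upright, lens up, 56 mm tall: silvery barrel 33 mm across, straight from 12 to 46 mm up; hold it there, about 36 mm up, to keep fingers above a base's rim. red band and cone 41-50 mm up, then a wide blunt nose. Below: shoulder 36 mm across (5-12 mm up), brass thread 26 mm across (0-5 mm). Origin: centre of underside; z up its axis
- objective_yellow: microscope objective with yellow band, loose, 180 g, upright, lens up, 59 mm tall: silvery barrel 32 mm across, straight from 12 to 46 mm up; hold it there, about 36 mm up, to keep fingers above a base's rim. yellow band and cone 41-50 mm up, then a blunt nose. Below: shoulder 36 mm across (5-12 mm up), brass thread 26 mm across (0-5 mm). Origin: centre of underside; z up its axis
- objective_green: microscope objective with green band, loose, 180 g, upright, lens up, 62 mm tall: silvery barrel 32 mm across, straight from 12 to 46 mm up; hold it there, about 36 mm up, to keep fingers above a base's rim. green band and cone 41-50 mm up, then a tapered nose. Below: shoulder 36 mm across (5-12 mm up), brass thread 26 mm across (0-5 mm). Origin: centre of underside; z up its axis
- objective_blue: microscope objective with blue band, loose, 180 g, upright, lens up, 66 mm tall: silvery barrel 33 mm across, straight from 12 to 46 mm up; hold it there, about 36 mm up, to keep fingers above a base's rim. blue band and cone 41-50 mm up, then a slender pointed nose. Below: shoulder 36 mm across (5-12 mm up), brass thread 26 mm across (0-5 mm). Origin: centre of underside; z up its axis
- base_red: storage base for one objective: a low black round cup with a red rim ring, loose, about 250 g, 68 mm across and 12 mm high, with a round well 56 mm wide, its flat floor 3 mm above the underside; an objective stands freely in it, thread down (no screwing), with 10 mm to spare all round its shoulder. Origin: centre of the underside; z up
- base_yellow: storage base for one objective: a low black round cup with a yellow rim ring, loose, about 250 g, 68 mm across and 12 mm high, with a round well 56 mm wide, its flat floor 3 mm above the underside; an objective stands freely in it, thread down (no screwing), with 10 mm to spare all round its shoulder. Origin: centre of the underside; z up
- base_green: storage base for one objective: a low black round cup with a green rim ring, loose, about 250 g, 68 mm across and 12 mm high, with a round well 56 mm wide, its flat floor 3 mm above the underside; an objective stands freely in it, thread down (no screwing), with 10 mm to spare all round its shoulder. Origin: centre of the underside; z up
- base_blue: storage base for one objective: a low black round cup with a blue rim ring, loose, about 250 g, 68 mm across and 12 mm high, with a round well 56 mm wide, its flat floor 3 mm above the underside; an objective stands freely in it, thread down (no screwing), with 10 mm to spare all round its shoulder. Origin: centre of the underside; z up
- cleaner_bottle: small amber glass bottle of lens cleaner with a black cap and a white label, loose, upright, 40 mm across, 85 mm tall, about 120 g; a bystander. Origin: centre of the underside; z up
- eyepiece: microscope eyepiece, loose, standing on its black rubber eyecup (41 mm across, 26 mm high) with its black tube (30 mm across, steel end) up, 56 mm tall, about 90 g, no colour band; a bystander. Origin: centre of the underside; z up
Not all that is in view belongs to the job. Leave any pink look-alike of the objective_green alone. Leave any pink look-alike of the objective_blue alone.

How it is judged (in metres and radians):
At the end, for the whole second after the job is handed in: Each objective stands released, upright (0.1 rad) and at rest in the base of its own colour, its underside within 3 mm of the well's floor and its axis within 13 mm of the base's; the bases stand level on the bench; the cleaner bottle and the eyepiece stand upright (horizontal distance between objective_red and base_red below 0.013 m and z of objective_red in the frame of base_red between 0 and 0.006 m and angle between each of objective_red, base_red, objective_yellow, base_yellow, objective_green, base_green, objective_blue, base_blue, cleaner_bottle, eyepiece's own z axis and vertical below 0.1 rad and height (world z) of each of base_red, base_yellow, base_green, base_blue below 0.006 m and linear speed of each of objective_red, objective_yellow, objective_green, objective_blue below 0.02 m/s and angular speed of each of objective_red, objective_yellow, objective_green, objective_blue below 0.2 rad/s and horizontal distance between objective_yellow and base_yellow below 0.013 m and z of objective_yellow in the frame of base_yellow between 0 and 0.006 m and horizontal distance between objective_green and base_green below 0.013 m and z of objective_green in the frame of base_green between 0 and 0.006 m and horizontal distance between objective_blue and base_blue below 0.013 m and z of objective_blue in the frame of base_blue between 0 and 0.006 m); the robot touches nothing.
It fails at once if an objective is tipped over or carried far from upright (more than 0.6 rad) (angle between any of objective_red, objective_yellow, objective_green, objective_blue's own z axis and vertical above 0.6 rad).
It fails at once if an objective is dropped (falls faster than 0.7 m/s, a free fall of 25 mm, out of the gripper) ((linear speed of objective_red above 0.7 m/s and contact force between objective_red and the fingers below 0.1 N) or (linear speed of objective_yellow above 0.7 m/s and contact force between objective_yellow and the fingers below 0.1 N) or (linear speed of objective_green above 0.7 m/s and contact force between objective_green and the fingers below 0.1 N) or (linear speed of objective_blue above 0.7 m/s and contact force between objective_blue and the fingers below 0.1 N)).
It fails at once if the cleaner bottle or the eyepiece is knocked over or pushed more than 40 mm from its place (distance of any of cleaner_bottle, eyepiece from where it was at the start of the episode above 0.04 m or angle between any of cleaner_bottle, eyepiece's own z axis and vertical above 0.6 rad).
It also fails if it takes over 93 s, if anything falls off the work surface, if the arm or the gripper's body presses on something with over 40 N, if the wrist force passes 120 N, or if a joint passes its speed limit or range.

### The arm

A 6-joint arm with a two-finger parallel gripper is mounted at the origin on the work surface. World frame = base frame: x ahead of the robot, y to its left, z up, the work surface at z = 0. Lengths are in mm, angles in rad, forces in N, time in s.
With the tool pointing down it reaches from about 375 to 900 mm from the base axis. Payload 3.1 kg.
Tool frame: the origin (TCP) lies on the centre line of the jaws, within the pads' length; the fingertips stand 17 mm ahead of it and the grasp point (between the pads) lies 2 mm behind it (env.tip_reach is the z of the fingertips in the tool frame, in mm); z points along the fingers, y is the line along which they close (so a half turn about z gives the same grasp; the last joint's range is limited). The gripper opens to 85 mm and grips with 20 to 120 N. Pads are 22 mm wide; open, the fingers measure 114 mm over their backs; the gripper's body (76 mm by 85 mm) begins 54 mm behind the grasp point. The pads swing forward as they close: fully open they stand 13 mm farther back than shut.
Start: joints at [1.062, 0.527, 1.433, -0, 1.181, -0.178], TCP at [202.367, 591.307, 248.31] pointing down, gripper open.
Joint ranges: [-3.08, 3.08], [-0.75, 2.2], [0.22, 2.44], [-1.43, 4.57], [0, 2.65], [-2.85, 2.85]. Speed limits (rad/s): [2.79, 2.79, 3.14, 3.14, 3.14, 3.14].

### API

Orientations are given as a unit quaternion [w, x, y, z].
In Python, from rig import env, imaging gives the robot as it stands. The module is installed in compiled form; this text tells all that it offers.
- The arm moves only by the shell command python3 -m creep 'ROWS' [FORCE]. ROWS is JSON, a list of rows, each an object of numbers: "tx", "ty", "tz": the shift along the tool's x, y, z in cm; "ax", "ay", "az": the turn, a rotation vector about the tool's x, y, z in degrees; "hand": the opening, from -1 (shut) to 1 (fully open). A call has 1 to 12 rows; each row shifts and turns the commanded pose from where the row before left it, along the tool's axes as they then stand; what a row does not reach is not made up. A row lasts 1/10 s, in which the tool goes at most 50 mm and 8.59 degrees, less where a joint would pass 70% of its speed; a pose out of reach is approached as far as the arm can. A call with a gripper value outside its range is refused whole. The fingers move at their own pace and stop on an object; FORCE is the grip in N (left out, the last holds). Time passes only in rows, so rows that do not move let the fingers close. It gives the time, the measured TCP pose, the force, the opening and the grip force at its end, in the units of the state.
- env.get_obs(): the state, without advancing time (a new reading comes with each control period).
- imaging.get_image(name): name is "side" or "top"; returns a dict with "color" (420x560x3 uint8, blue, green, red), "K" (3x3 intrinsics, pixels), "R" (3x3) and "t" (3): a world point X has camera coordinates R X + t. Camera axes: x right, y down, z forward; pixel columns grow to the right and rows downward; lengths in mm; the calibration is good to about 2 mm. A picture is of the moment at which its call begins. There is no depth.
- env.job_done(): hands the job in; it is judged then, once.
The state is a dict: "time": time; "joints": joint angles; "qvel": joint speeds; "joint_efforts": joint torques, N m; "eef_pos": TCP position; "eef_rot": TCP orientation; "contact_force": force on the tool from outside, world axes, zero at the start; "torque": the same for the moment, N m; "grip_width": finger opening in mm; "gripper_force": force on a finger pad.
Only numpy, scipy, OpenCV 4.12 (cv2) and the standard library are available. Lean on these libraries where they do the work, as an engineer would, in place of code of your own. Each camera call takes 0.05 s, during which the arm holds its last target. There are 200 camera calls.

## Working session

There is one attempt and no reset: what is moved stays moved. The work goes in short steps, Python scripts to look and compute and a shell command to move; the robot and the scene stay as the last step left them, time stands still between calls to the robot, and variables do not carry over. Pictures are saved under pics/ and viewed, at most 14 in all, crops included, and the job is handed in when it is done.

```bash
mkdir -p pics; python3 - <<'E'
from rig import env, imaging
import cv2,pickle
o=env.get_obs();print({k:o[k] for k in("time","eef_pos","eef_rot","grip_width")},env.tip_reach)
d={}
for n in("top","side"):
    d[n]=im=imaging.get_image(n);cv2.imwrite(f"pics/{n}0.png",im["color"]);print(n,im["K"],im["R"],im["t"])
pickle.dump(d,open("i0.pkl","wb"))
E
```

```text
{'time': 0.0, 'eef_pos': array([202.0230455 , 590.72165518, 247.33209698]), 'eef_rot': array([-3.86150423e-04,  1.64145296e-01,  9.86435567e-01, -1.02190790e-03]), 'grip_width': 85.51830365016305} 17.0
top [[472.46621654   0.         277.45286027]
 [  0.         472.46621654 210.95272184]
 [  0.           0.           1.        ]] [[-0.01179121 -0.99989644 -0.00825029]
 [-0.99739792  0.01234781 -0.07102756]
 [ 0.07112208  0.00739132 -0.99744023]] [  22.5968312   527.79699653 1186.61197734]
side [[417.74979376   0.         277.47441707]
 [  0.         417.74979376 208.5839872 ]
 [  0.           0.           1.        ]] [[-0.99226547 -0.12379513 -0.00916558]
 [-0.07268704  0.63929244 -0.76552059]
 [ 0.10062721 -0.75893343 -0.64334611]] [516.99257035  62.0633747  889.03956028]
```

View pics/top0.png

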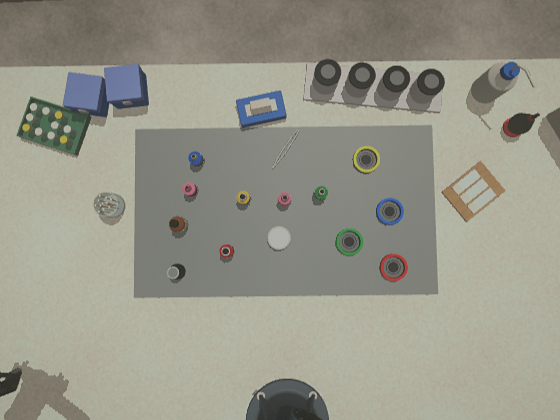

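View pics/side0.png

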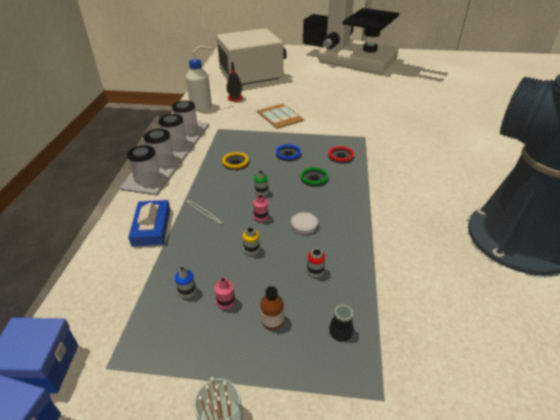

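Candidates in the top view:
- **Objectives:** blue (195,158), yellow (243,198), green (320,192) and red (226,251).
- **Look-alikes to leave:** pink (190,189) and pink (285,199).
- **Bystanders:** bottle (178,225) and eyepiece (176,272).
- **Bases:** yellow (367,159), blue (390,211), green (349,242) and red (393,267).

Next I'll measure these and check the choice in one crop.

```bash
cat >h.py <<'E'
import cv2,numpy as np
HUE={"red":[(0,8),(174,180)],"yellow":[(18,34)],"green":[(50,80)],"blue":[(105,125)]}
def mask(img,c):
    h=cv2.cvtColor(img,cv2.COLOR_BGR2HSV);m=0
    for a,b in HUE[c]: m=m|cv2.inRange(h,(a,110,50),(b,255,255))
    return m
def cast(im,uv,z):
    d=im["R"].T@np.linalg.solve(im["K"],[*uv,1.]);c=-im["R"].T@im["t"]
    return c+d*(z-c[2])/d[2]
def proj(im,X):
    p=im["K"]@(im["R"]@np.array(X,float)+im["t"]);return p[:2]/p[2]
def blobs(im,c,lo=15):
    cs,_=cv2.findContours(mask(im["color"],c),cv2.RETR_EXTERNAL,cv2.CHAIN_APPROX_NONE)
    out=[]
    for k in cs:
        k=cv2.convexHull(k); x,y,w,h=cv2.boundingRect(k)
        if cv2.contourArea(k)>lo: out.append((x+(w-1)/2,y+(h-1)/2,w,h))
    return out
E
python3 - <<'E'
import pickle,cv2,numpy as np
from h import *
d=pickle.load(open("i0.pkl","rb"))
for n,box in(("top",(135,125,437,297)),("side",(110,125,380,370))):
    im=d[n]
    for c in HUE:
        for b in blobs(im,c):
            if box[0]<b[0]<box[2] and box[1]<b[1]<box[3]:
                z=12 if b[2]>19 else 45
                print(n,c,np.round(b,1),"z",z,cast(im,b[:2],z).round(1))
im=d["top"]["color"][140:290,150:420];cv2.imwrite("pics/crop.png",cv2.resize(im,None,fx=2.9,fy=2.9,interpolation=cv2.INTER_CUBIC))
E
```

```text
top red [393.5 267.   28.   27. ] z 12 [ 382.2 -276.7   12. ]
top red [226. 251.  13.  13.] z 45 [428.1 145.   45. ]
top yellow [243. 197.  13.  13.] z 45 [562.2 101.8  45. ]
top yellow [366. 159.  27.  27.] z 12 [ 660.2 -214.    12. ]
top green [349.  241.5  27.   26. ] z 12 [ 448.1 -165.3   12. ]
top green [321. 192.  13.  13.] z 45 [572.3 -93.5  45. ]
top blue [390. 211.  27.  27.] z 12 [ 524.8 -271.9   12. ]
top blue [194.5 158.   14.   13. ] z 45 [662.5 223.5  45. ]
side red [224.5 293.5  20.   30. ] z 12 [590.5 228.4  12. ]
side red [316. 258.  19.  13.] z 45 [428.5 151.4  45. ]
side red [261.  217.5  15.    6. ] z 45 [549.5  48.6  45. ]
side red [260.5 205.5  14.   18. ] z 45 [556.6   9.6  45. ]
side red [341. 154.  27.  17.] z 12 [ 382.2 -269.    12. ]
side yellow [250.  236.5  17.   12. ] z 45 [562.5 108.   45. ]
side yellow [235. 160.  27.  17.] z 12 [ 660.3 -208.9   12. ]
side green [260.5 178.5  14.    8. ] z 45 [572.1 -89.1  45. ]
side green [314. 176.  27.  19.] z 12 [ 448.5 -159.5   12. ]
side blue [183.5 277.   20.   15. ] z 12 [677.1 198.8  12. ]
side blue [148.5 223.   40.   45. ] z 12 [799.3  57.7  12. ]
side blue [288.  151.5  25.   16. ] z 12 [ 525.2 -265.8   12. ]
```

View pics/crop.png

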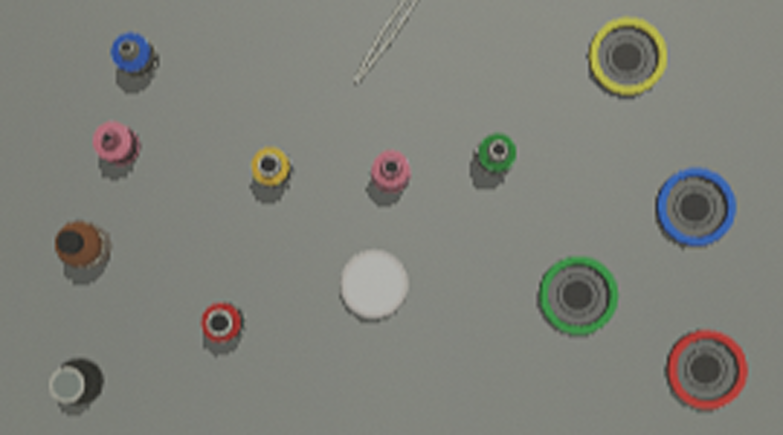

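The crop confirms the choice: four objectives with red, yellow, green and blue bands, and two all-pink look-alikes to leave alone. I start with red, first lining up the tool with the world axes.

```bash
python3 -m creep '[{"az":-6.3,"hand":1},{"az":-6.3},{"az":-6.3},{"tx":-2,"ty":-4},{"tx":-2,"ty":-4},{"tx":-2,"ty":-4},{"tx":-2,"ty":-4},{"tx":-2,"ty":-4},{"tx":-2,"ty":-4},{"tx":-2,"ty":-4},{"tx":-2,"ty":-4},{"tx":-2,"ty":-4}]' 40
```

```text
validation failed for argument at $[0]...
```

```bash
python3 -m creep '[{"tx":0,"ty":0,"tz":0,"ax":0,"ay":0,"az":-6.3,"hand":1}]' 40
```

```text
time: 0.2
eef_pos: [202.1, 590.9, 247.6]
eef_rot: [-0.0, 0.108, 0.994, -0.001]
contact_force: [-0.5, 0.6, 0.4]
grip_width: 85.3
gripper_force: 0.0
```

```bash
python3 -m creep '[{"tx":0,"ty":0,"tz":0,"ax":0,"ay":0,"az":-6.3,"hand":1},{"tx":0,"ty":0,"tz":0,"ax":0,"ay":0,"az":-6.2,"hand":1},{"tx":-2,"ty":-4,"tz":0,"ax":0,"ay":0,"az":0,"hand":1},{"tx":-2,"ty":-4,"tz":0,"ax":0,"ay":0,"az":0,"hand":1},{"tx":-2,"ty":-4,"tz":0,"ax":0,"ay":0,"az":0,"hand":1},{"tx":-2,"ty":-4,"tz":0,"ax":0,"ay":0,"az":0,"hand":1},{"tx":-2,"ty":-4,"tz":0,"ax":0,"ay":0,"az":0,"hand":1},{"tx":-2,"ty":-4,"tz":0,"ax":0,"ay":0,"az":0,"hand":1},{"tx":-2,"ty":-4,"tz":0,"ax":0,"ay":0,"az":0,"hand":1},{"tx":-2,"ty":-4,"tz":0,"ax":0,"ay":0,"az":0,"hand":1},{"tx":-2,"ty":-4,"tz":0,"ax":0,"ay":0,"az":0,"hand":1}]' 40
```

```text
time: 1.3
eef_pos: [382.1, 229.3, 248.2]
eef_rot: [-0.0, 0.001, 1.0, -0.0]
contact_force: [0.1, 1.0, 0.1]
grip_width: 85.4
gripper_force: 0.0
```

```bash
python3 -m creep '[{"tx":-2.3,"ty":-4.1,"tz":0,"ax":0,"ay":0,"az":0,"hand":1},{"tx":-2.3,"ty":-4.1,"tz":0,"ax":0,"ay":0,"az":0,"hand":1},{"tx":0,"ty":0,"tz":4,"ax":0,"ay":0,"az":0,"hand":1},{"tx":0,"ty":0,"tz":4,"ax":0,"ay":0,"az":0,"hand":1},{"tx":0,"ty":0,"tz":4,"ax":0,"ay":0,"az":0,"hand":1},{"tx":0,"ty":0,"tz":2,"ax":0,"ay":0,"az":0,"hand":1},{"tx":0,"ty":0,"tz":0,"ax":0,"ay":0,"az":0,"hand":1}]'
python3 - <<'E'
from rig import imaging
from h import *
for n in("side","top"):
    im=imaging.get_image(n);u,v=map(int,proj(im,(428,147,70)));c=im["color"][max(0,v-65):v+65,u-65:u+65]
    cv2.imwrite(f"pics/{n}1.png",cv2.resize(c,None,fx=3,fy=3))
a,b=[cv2.resize(cv2.imread(f"pics/{n}1.png"),(390,390)) for n in("side","top")]
cv2.imwrite("pics/near1.png",np.hstack([a,b]))
E
```

```text
time: 2.0
eef_pos: [425.5, 148.5, 105.8]
eef_rot: [-0.004, 0.001, 1.0, -0.0]
contact_force: [0.4, -0.6, 0.7]
grip_width: 85.6
gripper_force: 0.0
```

View pics/near1.png

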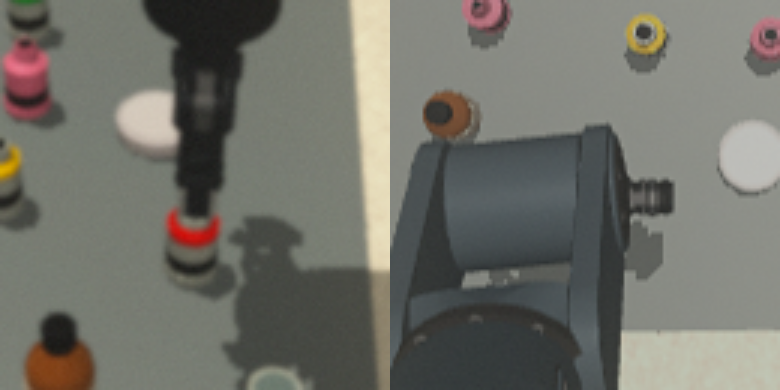

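The side crop shows the finger at column 197 and the red band at 192, about 3 mm toward +x, which matches the measured position. In the top crop the arm hides the objective. I go down and grip.

```bash
python3 -m creep '[{"tx":-0.25,"ty":-0.1,"tz":2,"ax":0,"ay":0,"az":0,"hand":1},{"tx":0,"ty":0,"tz":2,"ax":0,"ay":0,"az":0,"hand":1},{"tx":0,"ty":0,"tz":2,"ax":0,"ay":0,"az":0,"hand":1},{"tx":0,"ty":0,"tz":1,"ax":0,"ay":0,"az":0,"hand":1},{"tx":0,"ty":0,"tz":0,"ax":0,"ay":0,"az":0,"hand":1},{"tx":0,"ty":0,"tz":0,"ax":0,"ay":0,"az":0,"hand":1}]' 40; python3 -m creep '[{"tx":0,"ty":0,"tz":0,"ax":0,"ay":0,"az":0,"hand":-0.2},{"tx":0,"ty":0,"tz":0,"ax":0,"ay":0,"az":0,"hand":-0.2},{"tx":0,"ty":0,"tz":0,"ax":0,"ay":0,"az":0,"hand":-0.2},{"tx":0,"ty":0,"tz":0,"ax":0,"ay":0,"az":0,"hand":-0.2},{"tx":0,"ty":0,"tz":0,"ax":0,"ay":0,"az":0,"hand":-0.2},{"tx":0,"ty":0,"tz":0,"ax":0,"ay":0,"az":0,"hand":-1},{"tx":0,"ty":0,"tz":0,"ax":0,"ay":0,"az":0,"hand":-1},{"tx":0,"ty":0,"tz":0,"ax":0,"ay":0,"az":0,"hand":-1},{"tx":0,"ty":0,"tz":0,"ax":0,"ay":0,"az":0,"hand":-1}]' 40
```

```text
time: 2.7
eef_pos: [430.8, 148.1, 39.2]
eef_rot: [0.001, 0.001, 1.0, 0.0]
contact_force: [-0.7, -1.0, 0.7]
grip_width: 85.2
gripper_force: 0.0
time: 3.6
eef_pos: [430.3, 147.7, 38.8]
eef_rot: [0.0, 0.001, 1.0, -0.0]
contact_force: [-0.5, -2.9, 5.8]
grip_width: 31.6
gripper_force: 39.1
```

```bash
python3 -m creep '[{"tx":0,"ty":0,"tz":-0.5,"ax":0,"ay":0,"az":0,"hand":-1},{"tx":0,"ty":0,"tz":-1.5,"ax":0,"ay":0,"az":0,"hand":-1},{"tx":0,"ty":0,"tz":-2.5,"ax":0,"ay":0,"az":0,"hand":-1},{"tx":0,"ty":0,"tz":-2.5,"ax":0,"ay":0,"az":0,"hand":-1},{"tx":0,"ty":0,"tz":-1.5,"ax":0,"ay":0,"az":0,"hand":-1},{"tx":0,"ty":0,"tz":-0.5,"ax":0,"ay":0,"az":0,"hand":-1}]'; python3 -m creep '[{"tx":0.2,"ty":-2,"tz":0,"ax":0,"ay":0,"az":0,"hand":-1},{"tx":0.4,"ty":-4,"tz":0,"ax":0,"ay":0,"az":0,"hand":-1},{"tx":0.4,"ty":-4,"tz":0,"ax":0,"ay":0,"az":0,"hand":-1},{"tx":0.4,"ty":-4,"tz":0,"ax":0,"ay":0,"az":0,"hand":-1},{"tx":0.4,"ty":-4,"tz":0,"ax":0,"ay":0,"az":0,"hand":-1},{"tx":0.4,"ty":-4,"tz":0,"ax":0,"ay":0,"az":0,"hand":-1},{"tx":0.4,"ty":-4,"tz":0,"ax":0,"ay":0,"az":0,"hand":-1},{"tx":0.4,"ty":-4,"tz":0,"ax":0,"ay":0,"az":0,"hand":-1},{"tx":0.4,"ty":-4,"tz":0,"ax":0,"ay":0,"az":0,"hand":-1},{"tx":0.4,"ty":-4,"tz":0,"ax":0,"ay":0,"az":0,"hand":-1},{"tx":0.6,"ty":-3,"tz":0,"ax":0,"ay":0,"az":0,"hand":-1},{"tx":0.2,"ty":-1.2,"tz":0,"ax":0,"ay":0,"az":0,"hand":-1}]'; python3 -m creep '[{"tx":0,"ty":0,"tz":0,"ax":0,"ay":0,"az":0,"hand":-1},{"tx":0,"ty":0,"tz":0,"ax":0,"ay":0,"az":0,"hand":-1}]'
```

```text
time: 4.2
eef_pos: [430.5, 148.2, 129.7]
eef_rot: [0.001, 0.001, 1.0, 0.0]
contact_force: [-1.0, 0.7, -2.2]
grip_width: 31.6
gripper_force: 39.9
time: 5.4
eef_pos: [383.2, -277.1, 127.7]
eef_rot: [0.0, 0.002, 1.0, -0.0]
contact_force: [-0.1, 0.9, -1.6]
grip_width: 31.7
gripper_force: 40.3
time: 5.6
eef_pos: [382.7, -272.3, 127.7]
eef_rot: [-0.001, 0.001, 1.0, 0.001]
contact_force: [-0.5, -0.1, -1.9]
grip_width: 31.9
gripper_force: 40.3
```

```bash
python3 -m creep '[{"tx":-0.15,"ty":-0.2,"tz":1,"ax":0,"ay":0,"az":0,"hand":-1},{"tx":0,"ty":0,"tz":2,"ax":0,"ay":0,"az":0,"hand":-1},{"tx":0,"ty":0,"tz":2,"ax":0,"ay":0,"az":0,"hand":-1},{"tx":0,"ty":0,"tz":1,"ax":0,"ay":0,"az":0,"hand":-1},{"tx":0,"ty":0,"tz":0.5,"ax":0,"ay":0,"az":0,"hand":-1},{"tx":0,"ty":0,"tz":0.5,"ax":0,"ay":0,"az":0,"hand":-1},{"tx":0,"ty":0,"tz":0,"ax":0,"ay":0,"az":0,"hand":-1}]'
python3 - <<'E'
from rig import imaging
from h import *
im=imaging.get_image("side");u,v=map(int,proj(im,(382,-275,30)));c=im["color"][v-50:v+50,u-60:u+60]
cv2.imwrite(f"pics/place1.png",cv2.resize(c,None,fx=5,fy=5,interpolation=cv2.INTER_CUBIC))
E
```

```text
time: 6.3
eef_pos: [385.0, -275.7, 58.1]
eef_rot: [-0.0, 0.001, 1.0, 0.0]
contact_force: [0.1, 0.2, -1.8]
grip_width: 31.6
gripper_force: 40.2
```

View pics/place1.png

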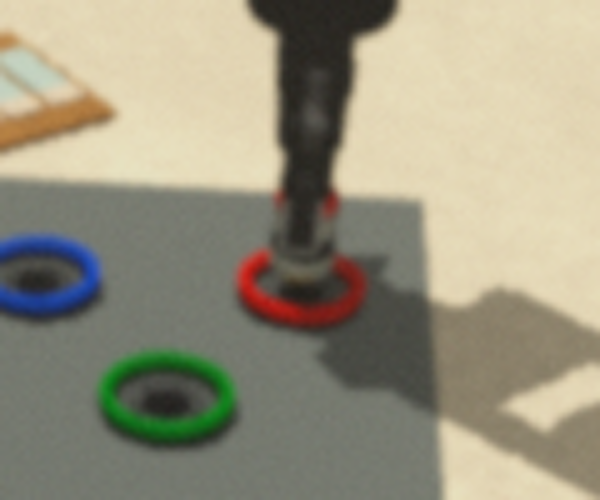

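The crop shows the objective's thread at (302,285), over the centre of the red ring at (303,288). I lower it slowly.

```bash
python3 -m creep '[{"tx":0,"ty":0,"tz":0.5,"ax":0,"ay":0,"az":0,"hand":-1},{"tx":0,"ty":0,"tz":0.5,"ax":0,"ay":0,"az":0,"hand":-1},{"tx":0,"ty":0,"tz":0.3,"ax":0,"ay":0,"az":0,"hand":-1},{"tx":0,"ty":0,"tz":0.15,"ax":0,"ay":0,"az":0,"hand":-1},{"tx":0,"ty":0,"tz":0,"ax":0,"ay":0,"az":0,"hand":-1},{"tx":0,"ty":0,"tz":0,"ax":0,"ay":0,"az":0,"hand":-1}]'
```

```text
time: 6.95
eef_pos: [384.9, -276.0, 43.8]
eef_rot: [-0.0, 0.001, 1.0, 0.0]
contact_force: [-0.1, -0.6, -2.9]
grip_width: 31.4
gripper_force: 40.2
```

```bash
python3 -m creep '[{"tx":0,"ty":0,"tz":0.15,"ax":0,"ay":0,"az":0,"hand":-1},{"tx":0,"ty":0,"tz":0,"ax":0,"ay":0,"az":0,"hand":-1},{"tx":0,"ty":0,"tz":0,"ax":0,"ay":0,"az":0,"hand":-1}]';python3 -m creep '[{"tx":0,"ty":0,"tz":0.1,"ax":0,"ay":0,"az":0,"hand":-1},{"tx":0,"ty":0,"tz":0,"ax":0,"ay":0,"az":0,"hand":-1},{"tx":0,"ty":0,"tz":0,"ax":0,"ay":0,"az":0,"hand":-1}]'
```

```text
time: 7.25
eef_pos: [384.9, -276.0, 42.3]
eef_rot: [0.0, 0.001, 1.0, -0.0]
contact_force: [-0.6, -0.0, -1.5]
grip_width: 31.8
gripper_force: 40.2
time: 7.55
eef_pos: [385.0, -276.1, 41.8]
eef_rot: [0.0, 0.001, 1.0, -0.0]
contact_force: [-0.4, 0.5, 4.6]
grip_width: 31.7
gripper_force: 40.7
```

```bash
python3 -m creep '[{"tx":0,"ty":0,"tz":0,"ax":0,"ay":0,"az":0,"hand":-0.1},{"tx":0,"ty":0,"tz":0,"ax":0,"ay":0,"az":0,"hand":0.2},{"tx":0,"ty":0,"tz":0,"ax":0,"ay":0,"az":0,"hand":0.6},{"tx":0,"ty":0,"tz":0,"ax":0,"ay":0,"az":0,"hand":1},{"tx":0,"ty":0,"tz":0,"ax":0,"ay":0,"az":0,"hand":1},{"tx":0,"ty":0,"tz":0,"ax":0,"ay":0,"az":0,"hand":1},{"tx":0,"ty":0,"tz":-1,"ax":0,"ay":0,"az":0,"hand":1},{"tx":0,"ty":0,"tz":-3,"ax":0,"ay":0,"az":0,"hand":1},{"tx":0,"ty":0,"tz":-4,"ax":0,"ay":0,"az":0,"hand":1},{"tx":0,"ty":0,"tz":-2,"ax":0,"ay":0,"az":0,"hand":1}]';python3 -m creep '[{"tx":-1,"ty":2,"tz":0,"ax":0,"ay":0,"az":0,"hand":1},{"tx":-1.8,"ty":3.8,"tz":0,"ax":0,"ay":0,"az":0,"hand":1},{"tx":-1.8,"ty":3.8,"tz":0,"ax":0,"ay":0,"az":0,"hand":1},{"tx":-1.8,"ty":3.8,"tz":0,"ax":0,"ay":0,"az":0,"hand":1},{"tx":-1.8,"ty":3.8,"tz":0,"ax":0,"ay":0,"az":0,"hand":1},{"tx":-1.8,"ty":3.8,"tz":0,"ax":0,"ay":0,"az":0,"hand":1},{"tx":-1.8,"ty":3.8,"tz":0,"ax":0,"ay":0,"az":0,"hand":1},{"tx":-1.8,"ty":3.8,"tz":0,"ax":0,"ay":0,"az":0,"hand":1},{"tx":-1.8,"ty":3.8,"tz":0,"ax":0,"ay":0,"az":0,"hand":1},{"tx":-1.8,"ty":3.8,"tz":0,"ax":0,"ay":0,"az":0,"hand":1},{"tx":-0.6,"ty":1.8,"tz":0,"ax":0,"ay":0,"az":0,"hand":1},{"tx":0,"ty":0,"tz":0,"ax":0,"ay":0,"az":0,"hand":1}]'
cat >look.py <<'E'
import sys
from rig import imaging
from h import *
# name  side-point(x,y,z)  top-point
f=sys.argv[1];ps=eval(sys.argv[2]);o=[]
for n,p in zip(("side","top"),ps):
    im=imaging.get_image(n);u,v=map(int,proj(im,p));c=cv2.copyMakeBorder(im["color"],50,50,50,50,0)[v:v+100,u:u+100]
    o.append(cv2.resize(c,(390,390),interpolation=cv2.INTER_CUBIC))
cv2.imwrite(f,np.hstack(o))
E
python3 look.py pics/l2.png "[(563,104,90),(382,-275,30)]"
```

```text
time: 8.55
eef_pos: [385.5, -276.6, 144.3]
eef_rot: [0.001, 0.001, 1.0, -0.001]
contact_force: [0.6, 0.8, 0.0]
grip_width: 85.2
gripper_force: 0.0
time: 9.75
eef_pos: [564.2, 106.4, 142.0]
eef_rot: [0.001, -0.001, 1.0, 0.0]
contact_force: [-0.8, -0.4, -0.5]
grip_width: 85.1
gripper_force: 0.0
```

View pics/l2.png

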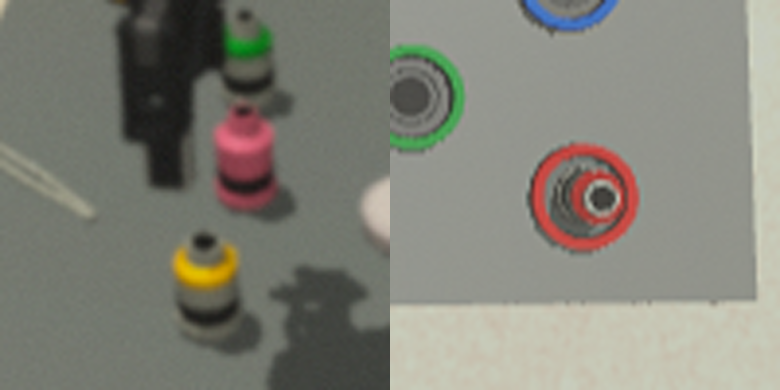

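Red stands in its base; its apparent shift in the top view is mostly parallax from the band's height. The finger looks a few mm too far in +x for yellow, so I nudge it back, go lower and look again.

```bash
python3 -m creep '[{"tx":0.2,"ty":-0.25,"tz":2,"ax":0,"ay":0,"az":0,"hand":1},{"tx":0,"ty":0,"tz":2,"ax":0,"ay":0,"az":0,"hand":1},{"tx":0,"ty":0,"tz":0,"ax":0,"ay":0,"az":0,"hand":1},{"tx":0,"ty":0,"tz":0,"ax":0,"ay":0,"az":0,"hand":1}]'
python3 look.py pics/l3.png "[(563,104,60),(382,-275,30)]"
```

```text
time: 10.25
eef_pos: [561.1, 100.0, 101.4]
eef_rot: [-0.001, 0.002, 1.0, -0.0]
contact_force: [0.3, 0.8, 0.3]
grip_width: 85.4
gripper_force: 0.0
```

View pics/l3.png

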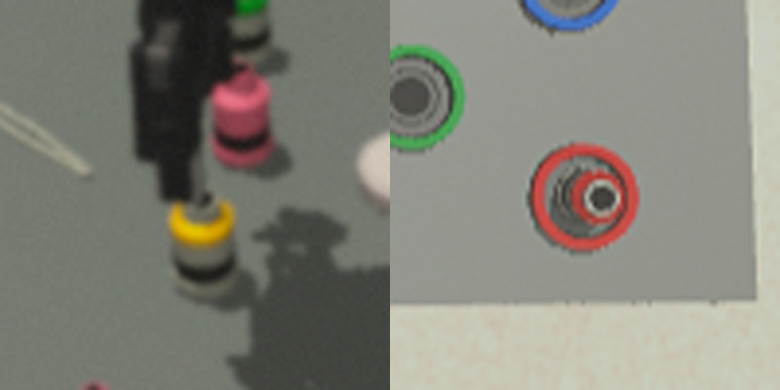

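```bash
python3 -m creep '[{"tx":0.15,"ty":0.35,"tz":1,"ax":0,"ay":0,"az":0,"hand":1},{"tx":0,"ty":0,"tz":2,"ax":0,"ay":0,"az":0,"hand":1},{"tx":0,"ty":0,"tz":2,"ax":0,"ay":0,"az":0,"hand":1},{"tx":0,"ty":0,"tz":1.4,"ax":0,"ay":0,"az":0,"hand":1},{"tx":0,"ty":0,"tz":0,"ax":0,"ay":0,"az":0,"hand":1},{"tx":0,"ty":0,"tz":0,"ax":0,"ay":0,"az":0,"hand":-0.2},{"tx":0,"ty":0,"tz":0,"ax":0,"ay":0,"az":0,"hand":-0.2},{"tx":0,"ty":0,"tz":0,"ax":0,"ay":0,"az":0,"hand":-0.2},{"tx":0,"ty":0,"tz":0,"ax":0,"ay":0,"az":0,"hand":-0.2},{"tx":0,"ty":0,"tz":0,"ax":0,"ay":0,"az":0,"hand":-0.2}]';python3 -m creep '[{"tx":0,"ty":0,"tz":0,"ax":0,"ay":0,"az":0,"hand":-1},{"tx":0,"ty":0,"tz":0,"ax":0,"ay":0,"az":0,"hand":-1},{"tx":0,"ty":0,"tz":0,"ax":0,"ay":0,"az":0,"hand":-1},{"tx":0,"ty":0,"tz":0,"ax":0,"ay":0,"az":0,"hand":-1}]'
```

```text
time: 11.35
eef_pos: [560.5, 104.6, 37.9]
eef_rot: [0.001, 0.001, 1.0, -0.0]
contact_force: [-0.6, -0.5, 0.5]
grip_width: 34.0
gripper_force: 0.2
time: 11.75
eef_pos: [560.5, 104.5, 38.0]
eef_rot: [0.001, 0.001, 1.0, -0.0]
contact_force: [-0.7, -1.0, 5.9]
grip_width: 31.1
gripper_force: 39.4
```

```bash
python3 -m creep '[{"tx":0,"ty":0,"tz":-0.5,"ax":0,"ay":0,"az":0,"hand":-1},{"tx":0,"ty":0,"tz":-1.5,"ax":0,"ay":0,"az":0,"hand":-1},{"tx":0,"ty":0,"tz":-3,"ax":0,"ay":0,"az":0,"hand":-1},{"tx":0,"ty":0,"tz":-3,"ax":0,"ay":0,"az":0,"hand":-1},{"tx":0,"ty":0,"tz":-1.5,"ax":0,"ay":0,"az":0,"hand":-1},{"tx":0,"ty":0,"tz":-0.5,"ax":0,"ay":0,"az":0,"hand":-1}]'; python3 -m creep '[{"tx":-0.6,"ty":-2,"tz":0,"ax":0,"ay":0,"az":0,"hand":-1},{"tx":-1.2,"ty":-4,"tz":0,"ax":0,"ay":0,"az":0,"hand":-1},{"tx":-1.2,"ty":-4,"tz":0,"ax":0,"ay":0,"az":0,"hand":-1},{"tx":-1.2,"ty":-4,"tz":0,"ax":0,"ay":0,"az":0,"hand":-1},{"tx":-1.2,"ty":-4,"tz":0,"ax":0,"ay":0,"az":0,"hand":-1},{"tx":-1.2,"ty":-4,"tz":0,"ax":0,"ay":0,"az":0,"hand":-1},{"tx":-1.2,"ty":-4,"tz":0,"ax":0,"ay":0,"az":0,"hand":-1},{"tx":-1.2,"ty":-3,"tz":0,"ax":0,"ay":0,"az":0,"hand":-1},{"tx":-0.6,"ty":-1.7,"tz":0,"ax":0,"ay":0,"az":0,"hand":-1},{"tx":-0.2,"ty":-0.7,"tz":0,"ax":0,"ay":0,"az":0,"hand":-1},{"tx":0,"ty":0,"tz":0,"ax":0,"ay":0,"az":0,"hand":-1},{"tx":0,"ty":0,"tz":0,"ax":0,"ay":0,"az":0,"hand":-1}]'
python3 - <<'E'
from rig import imaging
from h import *
im=imaging.get_image("top")
cs,_=cv2.findContours(mask(im["color"],"red"),cv2.RETR_CCOMP,cv2.CHAIN_APPROX_NONE)
for k in cs:
    x,y,w,h=cv2.boundingRect(k)
    if 370<x<420 and 240<y<300:
        uv=(x+(w-1)/2,y+(h-1)/2);print(uv,w,h,cast(im,uv,12).round(1),cast(im,uv,45).round(1))
E
```

```text
time: 12.35
eef_pos: [561.1, 104.9, 140.0]
eef_rot: [0.002, 0.001, 1.0, 0.0]
contact_force: [0.5, 0.0, -1.8]
grip_width: 30.7
gripper_force: 39.9
time: 13.55
eef_pos: [656.6, -208.0, 136.7]
eef_rot: [-0.001, 0.001, 1.0, 0.001]
contact_force: [-0.8, 0.0, -2.4]
grip_width: 30.6
gripper_force: 40.0
```

```bash
python3 -m creep '[{"tx":-0.15,"ty":-0.15,"tz":1,"ax":0,"ay":0,"az":0,"hand":-1},{"tx":0,"ty":0,"tz":2.5,"ax":0,"ay":0,"az":0,"hand":-1},{"tx":0,"ty":0,"tz":2.5,"ax":0,"ay":0,"az":0,"hand":-1},{"tx":0,"ty":0,"tz":1,"ax":0,"ay":0,"az":0,"hand":-1},{"tx":0,"ty":0,"tz":0.5,"ax":0,"ay":0,"az":0,"hand":-1},{"tx":0,"ty":0,"tz":0,"ax":0,"ay":0,"az":0,"hand":-1},{"tx":0,"ty":0,"tz":0,"ax":0,"ay":0,"az":0,"hand":-1}]'
python3 look.py pics/l4.png "[(660,-211,30),(660,-211,30)]"
```

```text
time: 14.3
eef_pos: [659.8, -211.2, 63.3]
eef_rot: [0.001, 0.001, 1.0, -0.0]
contact_force: [0.5, 1.0, -0.7]
grip_width: 30.6
gripper_force: 39.9
```

View pics/l4.png

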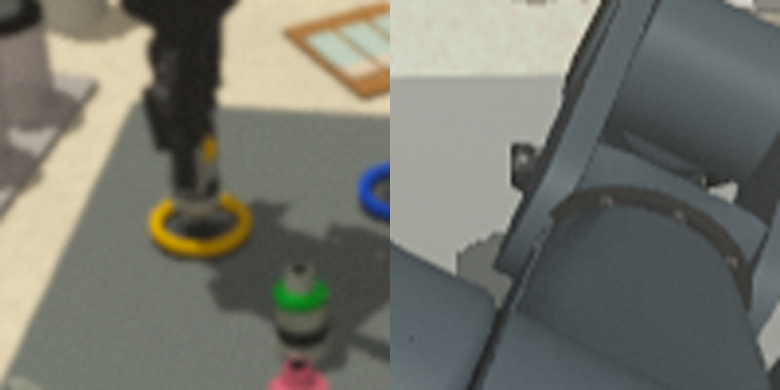

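The side crop shows the objective at column 200, matching the yellow ring's centre at 201. I lower it.

```bash
python3 -m creep '[{"tx":0,"ty":0,"tz":0.8,"ax":0,"ay":0,"az":0,"hand":-1},{"tx":0,"ty":0,"tz":0.6,"ax":0,"ay":0,"az":0,"hand":-1},{"tx":0,"ty":0,"tz":0.4,"ax":0,"ay":0,"az":0,"hand":-1},{"tx":0,"ty":0,"tz":0.2,"ax":0,"ay":0,"az":0,"hand":-1},{"tx":0,"ty":0,"tz":0,"ax":0,"ay":0,"az":0,"hand":-1},{"tx":0,"ty":0,"tz":0,"ax":0,"ay":0,"az":0,"hand":-1}]'; python3 -m creep '[{"tx":0,"ty":0,"tz":0.15,"ax":0,"ay":0,"az":0,"hand":-1},{"tx":0,"ty":0,"tz":0,"ax":0,"ay":0,"az":0,"hand":-1},{"tx":0,"ty":0,"tz":0,"ax":0,"ay":0,"az":0,"hand":-1}]'
```

```text
time: 15.0
eef_pos: [659.1, -211.0, 42.2]
eef_rot: [-0.0, 0.001, 1.0, -0.0]
contact_force: [0.8, 0.6, -1.4]
grip_width: 31.0
gripper_force: 39.9
time: 15.3
eef_pos: [659.4, -211.1, 41.2]
eef_rot: [0.0, 0.001, 1.0, -0.0]
contact_force: [1.3, -0.2, -0.9]
grip_width: 31.0
gripper_force: 40.0
```

```bash
python3 -m creep '[{"tx":0,"ty":0,"tz":0.1,"ax":0,"ay":0,"az":0,"hand":-1},{"tx":0,"ty":0,"tz":0,"ax":0,"ay":0,"az":0,"hand":-1},{"tx":0,"ty":0,"tz":0,"ax":0,"ay":0,"az":0,"hand":-1}]'
```

```text
time: 15.6
eef_pos: [659.4, -211.1, 41.1]
eef_rot: [0.001, 0.001, 1.0, -0.0]
contact_force: [-1.0, -0.1, 6.2]
grip_width: 30.9
gripper_force: 40.7
```

```bash
python3 -m creep '[{"tx":0,"ty":0,"tz":0,"ax":0,"ay":0,"az":0,"hand":-0.1},{"tx":0,"ty":0,"tz":0,"ax":0,"ay":0,"az":0,"hand":0.2},{"tx":0,"ty":0,"tz":0,"ax":0,"ay":0,"az":0,"hand":0.6},{"tx":0,"ty":0,"tz":0,"ax":0,"ay":0,"az":0,"hand":1},{"tx":0,"ty":0,"tz":0,"ax":0,"ay":0,"az":0,"hand":1},{"tx":0,"ty":0,"tz":0,"ax":0,"ay":0,"az":0,"hand":1},{"tx":0,"ty":0,"tz":-1,"ax":0,"ay":0,"az":0,"hand":1},{"tx":0,"ty":0,"tz":-3,"ax":0,"ay":0,"az":0,"hand":1},{"tx":0,"ty":0,"tz":-4,"ax":0,"ay":0,"az":0,"hand":1},{"tx":0,"ty":0,"tz":-2,"ax":0,"ay":0,"az":0,"hand":1}]';python3 -m creep '[{"tx":1,"ty":1.5,"tz":0,"ax":0,"ay":0,"az":0,"hand":1},{"tx":2.5,"ty":3.5,"tz":0,"ax":0,"ay":0,"az":0,"hand":1},{"tx":2.5,"ty":3.5,"tz":0,"ax":0,"ay":0,"az":0,"hand":1},{"tx":2,"ty":2.5,"tz":0,"ax":0,"ay":0,"az":0,"hand":1},{"tx":0.75,"ty":1,"tz":0,"ax":0,"ay":0,"az":0,"hand":1},{"tx":0,"ty":0,"tz":2,"ax":0,"ay":0,"az":0,"hand":1},{"tx":0,"ty":0,"tz":1.5,"ax":0,"ay":0,"az":0,"hand":1},{"tx":0,"ty":0,"tz":0,"ax":0,"ay":0,"az":0,"hand":1},{"tx":0,"ty":0,"tz":0,"ax":0,"ay":0,"az":0,"hand":1}]'
python3 look.py pics/l5.png "[(572,-91,60),(660,-211,30)]"
```

```text
time: 16.6
eef_pos: [660.8, -211.8, 144.1]
eef_rot: [0.003, 0.001, 1.0, -0.001]
contact_force: [1.5, -0.1, -0.2]
grip_width: 85.6
gripper_force: 0.0
time: 17.5
eef_pos: [572.6, -91.6, 105.2]
eef_rot: [0.001, 0.001, 1.0, -0.0]
contact_force: [-0.1, -0.9, 0.3]
grip_width: 85.5
gripper_force: 0.0
```

View pics/l5.png

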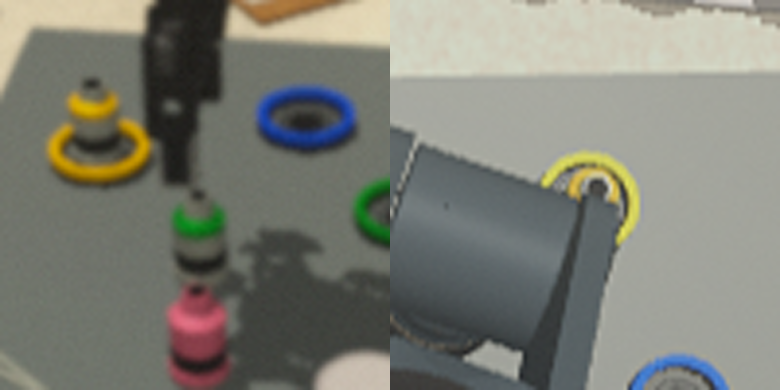

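Yellow stands in its base. The finger is about 2 to 3 mm too far in +x for green, so I shift by −2 mm, descend and grip.

```bash
python3 -m creep '[{"tx":0.2,"ty":0,"tz":1,"ax":0,"ay":0,"az":0,"hand":1},{"tx":0,"ty":0,"tz":2,"ax":0,"ay":0,"az":0,"hand":1},{"tx":0,"ty":0,"tz":2,"ax":0,"ay":0,"az":0,"hand":1},{"tx":0,"ty":0,"tz":1.7,"ax":0,"ay":0,"az":0,"hand":1},{"tx":0,"ty":0,"tz":0,"ax":0,"ay":0,"az":0,"hand":1},{"tx":0,"ty":0,"tz":0,"ax":0,"ay":0,"az":0,"hand":-0.2},{"tx":0,"ty":0,"tz":0,"ax":0,"ay":0,"az":0,"hand":-0.2},{"tx":0,"ty":0,"tz":0,"ax":0,"ay":0,"az":0,"hand":-0.2},{"tx":0,"ty":0,"tz":0,"ax":0,"ay":0,"az":0,"hand":-0.2},{"tx":0,"ty":0,"tz":0,"ax":0,"ay":0,"az":0,"hand":-0.2}]';python3 -m creep '[{"tx":0,"ty":0,"tz":0,"ax":0,"ay":0,"az":0,"hand":-1},{"tx":0,"ty":0,"tz":0,"ax":0,"ay":0,"az":0,"hand":-1},{"tx":0,"ty":0,"tz":0,"ax":0,"ay":0,"az":0,"hand":-1},{"tx":0,"ty":0,"tz":0,"ax":0,"ay":0,"az":0,"hand":-1}]'
```

```text
time: 18.6
eef_pos: [570.4, -91.4, 38.6]
eef_rot: [0.001, 0.001, 1.0, -0.001]
contact_force: [-0.0, -2.6, 1.7]
grip_width: 34.3
gripper_force: 1.1
time: 19.0
eef_pos: [570.5, -91.5, 38.8]
eef_rot: [0.001, 0.001, 1.0, -0.001]
contact_force: [-0.6, -2.6, 6.5]
grip_width: 30.5
gripper_force: 39.4
```

```bash
python3 -m creep '[{"tx":0,"ty":0,"tz":-0.5,"ax":0,"ay":0,"az":0,"hand":-1},{"tx":0,"ty":0,"tz":-1.5,"ax":0,"ay":0,"az":0,"hand":-1},{"tx":0,"ty":0,"tz":-2.5,"ax":0,"ay":0,"az":0,"hand":-1},{"tx":0,"ty":0,"tz":-2.5,"ax":0,"ay":0,"az":0,"hand":-1},{"tx":0,"ty":0,"tz":-1.5,"ax":0,"ay":0,"az":0,"hand":-1},{"tx":0,"ty":0,"tz":-0.5,"ax":0,"ay":0,"az":0,"hand":-1}]'; python3 -m creep '[{"tx":1.4,"ty":-0.8,"tz":0,"ax":0,"ay":0,"az":0,"hand":-1},{"tx":3,"ty":-1.75,"tz":0,"ax":0,"ay":0,"az":0,"hand":-1},{"tx":3,"ty":-1.75,"tz":0,"ax":0,"ay":0,"az":0,"hand":-1},{"tx":3,"ty":-1.75,"tz":0,"ax":0,"ay":0,"az":0,"hand":-1},{"tx":1.5,"ty":-0.8,"tz":0,"ax":0,"ay":0,"az":0,"hand":-1},{"tx":0.5,"ty":-0.2,"tz":0,"ax":0,"ay":0,"az":0,"hand":-1},{"tx":0,"ty":0,"tz":0,"ax":0,"ay":0,"az":0,"hand":-1},{"tx":0,"ty":0,"tz":2,"ax":0,"ay":0,"az":0,"hand":-1},{"tx":0,"ty":0,"tz":2.5,"ax":0,"ay":0,"az":0,"hand":-1},{"tx":0,"ty":0,"tz":1.5,"ax":0,"ay":0,"az":0,"hand":-1},{"tx":0,"ty":0,"tz":0.5,"ax":0,"ay":0,"az":0,"hand":-1},{"tx":0,"ty":0,"tz":0,"ax":0,"ay":0,"az":0,"hand":-1}]';python3 -m creep '[{"tx":0,"ty":0,"tz":0,"ax":0,"ay":0,"az":0,"hand":-1},{"tx":0,"ty":0,"tz":0,"ax":0,"ay":0,"az":0,"hand":-1}]'
python3 look.py pics/l6.png "[(448,-162,30),(448,-162,30)]"
```

```text
time: 19.6
eef_pos: [570.5, -90.7, 130.1]
eef_rot: [0.002, 0.001, 1.0, -0.0]
contact_force: [0.9, -0.5, -1.9]
grip_width: 30.7
gripper_force: 39.8
time: 20.8
eef_pos: [446.2, -160.6, 62.2]
eef_rot: [-0.0, 0.0, 1.0, 0.0]
contact_force: [0.1, -0.1, -1.3]
grip_width: 30.7
gripper_force: 39.9
time: 21.0
eef_pos: [446.4, -161.3, 63.5]
eef_rot: [0.001, 0.001, 1.0, -0.001]
contact_force: [-1.0, -1.0, -2.1]
grip_width: 31.0
gripper_force: 39.9
```

View pics/l6.png

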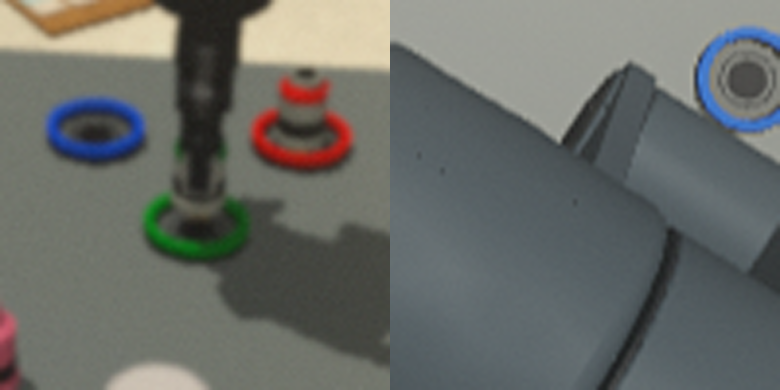

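The side crop shows green at column 198, over its ring's centre at 197. Red looks fine. I lower it.

```bash
python3 -m creep '[{"tx":0,"ty":0,"tz":0.8,"ax":0,"ay":0,"az":0,"hand":-1},{"tx":0,"ty":0,"tz":0.6,"ax":0,"ay":0,"az":0,"hand":-1},{"tx":0,"ty":0,"tz":0.4,"ax":0,"ay":0,"az":0,"hand":-1},{"tx":0,"ty":0,"tz":0.2,"ax":0,"ay":0,"az":0,"hand":-1},{"tx":0,"ty":0,"tz":0,"ax":0,"ay":0,"az":0,"hand":-1},{"tx":0,"ty":0,"tz":0,"ax":0,"ay":0,"az":0,"hand":-1}]'; python3 -m creep '[{"tx":0,"ty":0,"tz":0.1,"ax":0,"ay":0,"az":0,"hand":-1},{"tx":0,"ty":0,"tz":0,"ax":0,"ay":0,"az":0,"hand":-1},{"tx":0,"ty":0,"tz":0,"ax":0,"ay":0,"az":0,"hand":-1}]'
```

```text
time: 21.7
eef_pos: [445.6, -161.1, 42.7]
eef_rot: [-0.0, 0.001, 1.0, 0.0]
contact_force: [-0.6, -0.1, -1.5]
grip_width: 30.7
gripper_force: 39.9
time: 22.0
eef_pos: [445.7, -161.1, 41.9]
eef_rot: [0.0, 0.001, 1.0, -0.0]
contact_force: [0.2, 0.2, -2.8]
grip_width: 30.9
gripper_force: 39.9
```

```bash
python3 -m creep '[{"tx":0,"ty":0,"tz":0.08,"ax":0,"ay":0,"az":0,"hand":-1},{"tx":0,"ty":0,"tz":0,"ax":0,"ay":0,"az":0,"hand":-1},{"tx":0,"ty":0,"tz":0,"ax":0,"ay":0,"az":0,"hand":-1}]'
```

```text
time: 22.3
eef_pos: [445.7, -161.2, 41.7]
eef_rot: [0.0, 0.001, 1.0, -0.0]
contact_force: [-1.3, -0.2, 5.5]
grip_width: 30.8
gripper_force: 40.8
```

```bash
python3 -m creep '[{"tx":0,"ty":0,"tz":0,"ax":0,"ay":0,"az":0,"hand":-0.1},{"tx":0,"ty":0,"tz":0,"ax":0,"ay":0,"az":0,"hand":0.2},{"tx":0,"ty":0,"tz":0,"ax":0,"ay":0,"az":0,"hand":0.6},{"tx":0,"ty":0,"tz":0,"ax":0,"ay":0,"az":0,"hand":1},{"tx":0,"ty":0,"tz":0,"ax":0,"ay":0,"az":0,"hand":1},{"tx":0,"ty":0,"tz":0,"ax":0,"ay":0,"az":0,"hand":1},{"tx":0,"ty":0,"tz":-1,"ax":0,"ay":0,"az":0,"hand":1},{"tx":0,"ty":0,"tz":-3,"ax":0,"ay":0,"az":0,"hand":1},{"tx":0,"ty":0,"tz":-4,"ax":0,"ay":0,"az":0,"hand":1},{"tx":0,"ty":0,"tz":-2,"ax":0,"ay":0,"az":0,"hand":1}]';python3 -m creep '[{"tx":-1,"ty":2,"tz":0,"ax":0,"ay":0,"az":0,"hand":1},{"tx":-2.1,"ty":3.8,"tz":0,"ax":0,"ay":0,"az":0,"hand":1},{"tx":-2.1,"ty":3.8,"tz":0,"ax":0,"ay":0,"az":0,"hand":1},{"tx":-2.1,"ty":3.8,"tz":0,"ax":0,"ay":0,"az":0,"hand":1},{"tx":-2.1,"ty":3.8,"tz":0,"ax":0,"ay":0,"az":0,"hand":1},{"tx":-2.1,"ty":3.8,"tz":0,"ax":0,"ay":0,"az":0,"hand":1},{"tx":-2.1,"ty":3.8,"tz":0,"ax":0,"ay":0,"az":0,"hand":1},{"tx":-2.1,"ty":3.8,"tz":0,"ax":0,"ay":0,"az":0,"hand":1},{"tx":-2.1,"ty":3.8,"tz":0,"ax":0,"ay":0,"az":0,"hand":1},{"tx":-2.1,"ty":3.8,"tz":0,"ax":0,"ay":0,"az":0,"hand":1},{"tx":-1.6,"ty":2.5,"tz":0,"ax":0,"ay":0,"az":0,"hand":1},{"tx":0,"ty":0,"tz":0,"ax":0,"ay":0,"az":0,"hand":1}]';python3 -m creep '[{"tx":0,"ty":0,"tz":2,"ax":0,"ay":0,"az":0,"hand":1},{"tx":0,"ty":0,"tz":1.5,"ax":0,"ay":0,"az":0,"hand":1},{"tx":0,"ty":0,"tz":0,"ax":0,"ay":0,"az":0,"hand":1},{"tx":0,"ty":0,"tz":0,"ax":0,"ay":0,"az":0,"hand":1}]'
python3 look.py pics/l7.png "[(662,226,60),(420,-220,30)]"
```

```text
time: 23.3
eef_pos: [446.4, -161.5, 144.0]
eef_rot: [0.002, 0.001, 1.0, -0.001]
contact_force: [0.3, -0.4, -0.9]
grip_width: 85.7
gripper_force: 0.0
time: 24.5
eef_pos: [662.8, 229.5, 141.8]
eef_rot: [0.002, -0.001, 1.0, 0.001]
contact_force: [0.1, 0.4, 0.7]
grip_width: 85.1
gripper_force: 0.0
time: 24.9
eef_pos: [660.6, 224.7, 105.6]
eef_rot: [-0.001, 0.001, 1.0, -0.0]
contact_force: [0.1, -0.5, -0.2]
grip_width: 85.6
gripper_force: 0.0
```

View pics/l7.png

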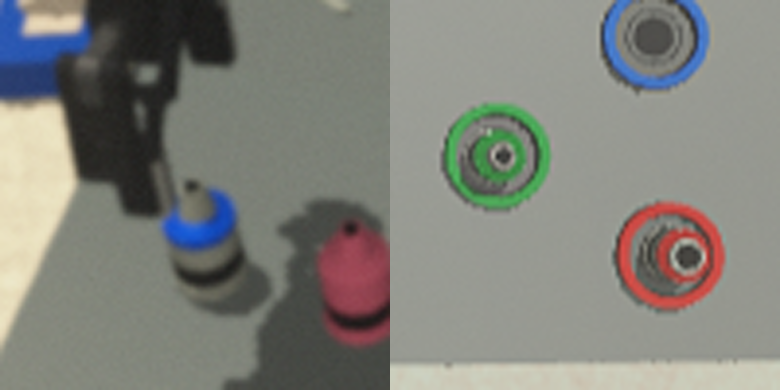

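Green is centred in its base and red is inside its own. The finger sits close to line with blue. I descend and grip.

```bash
python3 -m creep '[{"tx":0.1,"ty":0.1,"tz":1,"ax":0,"ay":0,"az":0,"hand":1},{"tx":0,"ty":0,"tz":2,"ax":0,"ay":0,"az":0,"hand":1},{"tx":0,"ty":0,"tz":2,"ax":0,"ay":0,"az":0,"hand":1},{"tx":0,"ty":0,"tz":1.7,"ax":0,"ay":0,"az":0,"hand":1},{"tx":0,"ty":0,"tz":0,"ax":0,"ay":0,"az":0,"hand":1},{"tx":0,"ty":0,"tz":0,"ax":0,"ay":0,"az":0,"hand":-0.2},{"tx":0,"ty":0,"tz":0,"ax":0,"ay":0,"az":0,"hand":-0.2},{"tx":0,"ty":0,"tz":0,"ax":0,"ay":0,"az":0,"hand":-0.2},{"tx":0,"ty":0,"tz":0,"ax":0,"ay":0,"az":0,"hand":-0.2},{"tx":0,"ty":0,"tz":0,"ax":0,"ay":0,"az":0,"hand":-0.2}]';python3 -m creep '[{"tx":0,"ty":0,"tz":0,"ax":0,"ay":0,"az":0,"hand":-1},{"tx":0,"ty":0,"tz":0,"ax":0,"ay":0,"az":0,"hand":-1},{"tx":0,"ty":0,"tz":0,"ax":0,"ay":0,"az":0,"hand":-1},{"tx":0,"ty":0,"tz":0,"ax":0,"ay":0,"az":0,"hand":-1}]'
```

```text
time: 26.0
eef_pos: [660.7, 226.3, 39.8]
eef_rot: [0.001, 0.001, 1.0, -0.0]
contact_force: [0.0, -1.6, 0.1]
grip_width: 34.1
gripper_force: 0.7
time: 26.4
eef_pos: [660.9, 226.3, 39.8]
eef_rot: [0.001, 0.001, 1.0, -0.0]
contact_force: [-0.5, -2.8, 5.9]
grip_width: 32.0
gripper_force: 39.5
```

```bash
python3 -m creep '[{"tx":0,"ty":0,"tz":-0.5,"ax":0,"ay":0,"az":0,"hand":-1},{"tx":0,"ty":0,"tz":-1.5,"ax":0,"ay":0,"az":0,"hand":-1},{"tx":0,"ty":0,"tz":-3,"ax":0,"ay":0,"az":0,"hand":-1},{"tx":0,"ty":0,"tz":-3,"ax":0,"ay":0,"az":0,"hand":-1},{"tx":0,"ty":0,"tz":-1.5,"ax":0,"ay":0,"az":0,"hand":-1},{"tx":0,"ty":0,"tz":-0.5,"ax":0,"ay":0,"az":0,"hand":-1}]'; python3 -m creep '[{"tx":0.5,"ty":-2,"tz":0,"ax":0,"ay":0,"az":0,"hand":-1},{"tx":1.1,"ty":-4,"tz":0,"ax":0,"ay":0,"az":0,"hand":-1},{"tx":1.1,"ty":-4,"tz":0,"ax":0,"ay":0,"az":0,"hand":-1},{"tx":1.1,"ty":-4,"tz":0,"ax":0,"ay":0,"az":0,"hand":-1},{"tx":1.1,"ty":-4,"tz":0,"ax":0,"ay":0,"az":0,"hand":-1},{"tx":1.1,"ty":-4,"tz":0,"ax":0,"ay":0,"az":0,"hand":-1},{"tx":1.1,"ty":-4,"tz":0,"ax":0,"ay":0,"az":0,"hand":-1},{"tx":1.1,"ty":-4,"tz":0,"ax":0,"ay":0,"az":0,"hand":-1},{"tx":1.1,"ty":-4,"tz":0,"ax":0,"ay":0,"az":0,"hand":-1},{"tx":1.1,"ty":-4,"tz":0,"ax":0,"ay":0,"az":0,"hand":-1},{"tx":1.1,"ty":-4,"tz":0,"ax":0,"ay":0,"az":0,"hand":-1}]';python3 -m creep '[{"tx":1.1,"ty":-4,"tz":0,"ax":0,"ay":0,"az":0,"hand":-1},{"tx":0.7,"ty":-2.5,"tz":0,"ax":0,"ay":0,"az":0,"hand":-1},{"tx":0.3,"ty":-0.9,"tz":0,"ax":0,"ay":0,"az":0,"hand":-1},{"tx":0,"ty":0,"tz":0,"ax":0,"ay":0,"az":0,"hand":-1},{"tx":0,"ty":0,"tz":0,"ax":0,"ay":0,"az":0,"hand":-1}]'
```

```text
time: 27.0
eef_pos: [661.3, 227.0, 141.6]
eef_rot: [0.002, 0.001, 1.0, 0.0]
contact_force: [0.1, -0.1, -1.5]
grip_width: 31.6
gripper_force: 39.7
time: 28.1
eef_pos: [543.1, -194.2, 137.9]
eef_rot: [-0.001, 0.001, 1.0, 0.001]
contact_force: [-0.5, 0.9, -2.8]
grip_width: 31.6
gripper_force: 39.8
time: 28.6
eef_pos: [523.1, -265.7, 138.4]
eef_rot: [-0.001, 0.001, 1.0, 0.001]
contact_force: [-0.3, 0.5, -1.7]
grip_width: 32.1
gripper_force: 39.9
```

```bash
python3 -m creep '[{"tx":0,"ty":-0.15,"tz":1,"ax":0,"ay":0,"az":0,"hand":-1},{"tx":0,"ty":0,"tz":2.5,"ax":0,"ay":0,"az":0,"hand":-1},{"tx":0,"ty":0,"tz":2.5,"ax":0,"ay":0,"az":0,"hand":-1},{"tx":0,"ty":0,"tz":1,"ax":0,"ay":0,"az":0,"hand":-1},{"tx":0,"ty":0,"tz":0.5,"ax":0,"ay":0,"az":0,"hand":-1},{"tx":0,"ty":0,"tz":0,"ax":0,"ay":0,"az":0,"hand":-1},{"tx":0,"ty":0,"tz":0,"ax":0,"ay":0,"az":0,"hand":-1}]'
python3 look.py pics/l8.png "[(524,-268,30),(524,-268,30)]"
```

```text
time: 29.3
eef_pos: [524.1, -268.8, 64.7]
eef_rot: [0.001, 0.001, 1.0, -0.0]
contact_force: [0.8, -0.2, -2.4]
grip_width: 31.7
gripper_force: 39.8
```

View pics/l8.png

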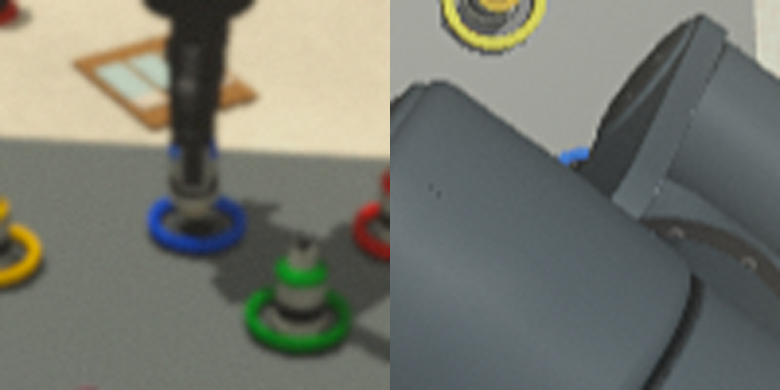

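Blue is at column 195, over its ring's centre at 196. I lower it to about 42.8 mm.

```bash
python3 -m creep '[{"tx":0,"ty":0,"tz":0.8,"ax":0,"ay":0,"az":0,"hand":-1},{"tx":0,"ty":0,"tz":0.6,"ax":0,"ay":0,"az":0,"hand":-1},{"tx":0,"ty":0,"tz":0.4,"ax":0,"ay":0,"az":0,"hand":-1},{"tx":0,"ty":0,"tz":0.2,"ax":0,"ay":0,"az":0,"hand":-1},{"tx":0,"ty":0,"tz":0,"ax":0,"ay":0,"az":0,"hand":-1},{"tx":0,"ty":0,"tz":0,"ax":0,"ay":0,"az":0,"hand":-1}]'; python3 -m creep '[{"tx":0,"ty":0,"tz":0.1,"ax":0,"ay":0,"az":0,"hand":-1},{"tx":0,"ty":0,"tz":0,"ax":0,"ay":0,"az":0,"hand":-1},{"tx":0,"ty":0,"tz":0,"ax":0,"ay":0,"az":0,"hand":-1}]'
```

```text
time: 30.0
eef_pos: [523.4, -268.8, 43.9]
eef_rot: [-0.0, 0.001, 1.0, 0.0]
contact_force: [-0.4, -0.3, -1.9]
grip_width: 31.8
gripper_force: 39.8
time: 30.3
eef_pos: [523.5, -268.8, 43.1]
eef_rot: [0.0, 0.001, 1.0, -0.0]
contact_force: [-0.6, -0.1, -1.4]
grip_width: 31.8
gripper_force: 39.8
```

```bash
python3 -m creep '[{"tx":0,"ty":0,"tz":0.1,"ax":0,"ay":0,"az":0,"hand":-1},{"tx":0,"ty":0,"tz":0,"ax":0,"ay":0,"az":0,"hand":-1},{"tx":0,"ty":0,"tz":0,"ax":0,"ay":0,"az":0,"hand":-1}]'
```

```text
time: 30.6
eef_pos: [523.6, -268.8, 42.8]
eef_rot: [0.0, 0.001, 1.0, -0.0]
contact_force: [-0.4, 0.9, 6.7]
grip_width: 31.9
gripper_force: 40.3
```

```bash
python3 -m creep '[{"tx":0,"ty":0,"tz":0,"ax":0,"ay":0,"az":0,"hand":-0.1},{"tx":0,"ty":0,"tz":0,"ax":0,"ay":0,"az":0,"hand":0.2},{"tx":0,"ty":0,"tz":0,"ax":0,"ay":0,"az":0,"hand":0.6},{"tx":0,"ty":0,"tz":0,"ax":0,"ay":0,"az":0,"hand":1},{"tx":0,"ty":0,"tz":0,"ax":0,"ay":0,"az":0,"hand":1},{"tx":0,"ty":0,"tz":0,"ax":0,"ay":0,"az":0,"hand":1},{"tx":0,"ty":0,"tz":-1,"ax":0,"ay":0,"az":0,"hand":1},{"tx":0,"ty":0,"tz":-3,"ax":0,"ay":0,"az":0,"hand":1},{"tx":0,"ty":0,"tz":-4,"ax":0,"ay":0,"az":0,"hand":1},{"tx":0,"ty":0,"tz":-4,"ax":0,"ay":0,"az":0,"hand":1},{"tx":0,"ty":0,"tz":-4,"ax":0,"ay":0,"az":0,"hand":1}]';python3 -m creep '[{"tx":0.5,"ty":3,"tz":0,"ax":0,"ay":0,"az":0,"hand":1},{"tx":0.8,"ty":4,"tz":0,"ax":0,"ay":0,"az":0,"hand":1},{"tx":0.8,"ty":4,"tz":0,"ax":0,"ay":0,"az":0,"hand":1},{"tx":0.8,"ty":4,"tz":0,"ax":0,"ay":0,"az":0,"hand":1},{"tx":0.8,"ty":4,"tz":0,"ax":0,"ay":0,"az":0,"hand":1},{"tx":0.8,"ty":4,"tz":0,"ax":0,"ay":0,"az":0,"hand":1},{"tx":0.8,"ty":4,"tz":0,"ax":0,"ay":0,"az":0,"hand":1},{"tx":0.8,"ty":4,"tz":0,"ax":0,"ay":0,"az":0,"hand":1},{"tx":0.8,"ty":4,"tz":0,"ax":0,"ay":0,"az":0,"hand":1},{"tx":0.2,"ty":2,"tz":0,"ax":0,"ay":0,"az":0,"hand":1},{"tx":0,"ty":0,"tz":0,"ax":0,"ay":0,"az":0,"hand":1}]'
python3 - <<'E'
from rig import imaging
from h import *
t=imaging.get_image("top");s=imaging.get_image("side")
B={"red":(382,-277),"yellow":(660,-214),"green":(448,-165),"blue":(525,-272)}
for c,p in B.items():
    u,v=proj(t,(*p,12)); m=mask(t["color"],c)
    cs,_=cv2.findContours(m,cv2.RETR_LIST,cv2.CHAIN_APPROX_NONE)
    for k in cs:
        x,y,w,h=cv2.boundingRect(k); q=(x+(w-1)/2,y+(h-1)/2)
        if w>9 and h>9 and np.hypot(q[0]-u,q[1]-v)<12: print(c,w,h,"z12",cast(t,q,12)[:2].round(1),"z48",cast(t,q,48)[:2].round(1))
a=t["color"][140:300,320:440];b=s["color"][120:220,180:400]
cv2.imwrite("pics/end.png",np.hstack([cv2.resize(a,(300,400)),cv2.resize(b,(490,400))[:, :]]))
E
```

```text
time: 31.7
eef_pos: [523.2, -268.6, 204.2]
eef_rot: [0.0, 0.001, 1.0, -0.0]
contact_force: [-0.7, -0.3, -0.5]
grip_width: 85.6
gripper_force: 0.0
time: 32.8
eef_pos: [452.1, 103.7, 202.7]
eef_rot: [0.0, -0.001, 1.0, 0.0]
contact_force: [-0.5, -0.4, -0.2]
grip_width: 85.3
gripper_force: 0.0
red 12 12 z12 [ 380.8 -286.8] z48 [ 382.6 -278.1]
red 21 23 z12 [ 382.2 -275.5] z48 [ 384. -267.]
red 28 27 z12 [ 382.2 -276.7] z48 [ 384.  -268.3]
yellow 10 11 z12 [ 670.5 -220.7] z48 [ 663.7 -213.9]
yellow 23 23 z12 [ 660.2 -214. ] z48 [ 653.7 -207.4]
yellow 27 27 z12 [ 660.2 -214. ] z48 [ 653.7 -207.4]
green 11 10 z12 [ 448.1 -167.9] z48 [ 447.9 -162.7]
green 13 12 z12 [ 448.1 -167.9] z48 [ 447.9 -162.7]
green 23 24 z12 [ 448.1 -165.3] z48 [ 448.  -160.2]
green 27 26 z12 [ 448.1 -165.3] z48 [ 448.  -160.2]
blue 23 23 z12 [ 524.8 -271.9] z48 [ 522.4 -263.6]
blue 27 27 z12 [ 524.8 -271.9] z48 [ 522.4 -263.6]
```

View pics/end.png

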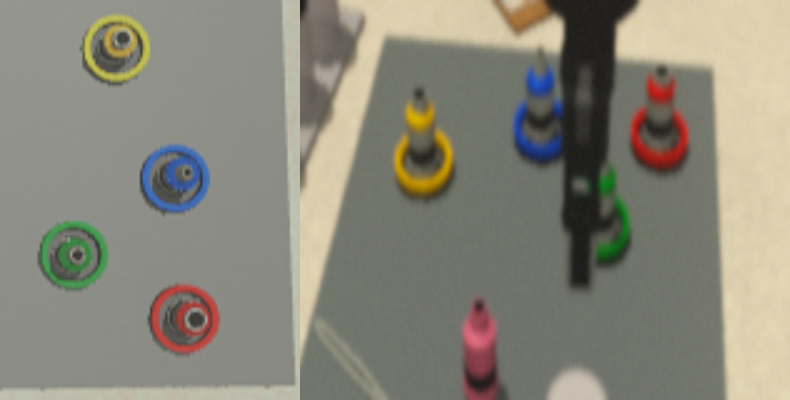

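All four stand upright inside their own bases. Red, yellow and green measure 1.5, 3.5 and 2.6 mm off centre, and blue looks centred. The bases have not moved and the gripper is clear, so I hand the job in.

```bash
python3 -c "
from rig import env
print(env.job_done())"
```

```text
the job is handed in; nothing more can be done
None
```

All four objectives were set down upright in the bases of their own colours and released, without going near the cleaner bottle or the eyepiece; I handed the job in at about 33 s, and the hand-in returned no verdict.

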